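# Make up a cupping kit and a nested sample kit

### The arm

A 6-joint arm with a two-finger parallel gripper is mounted at the origin on a cart in front of the work surface, level with it; the furniture and walls round the work are solid. World frame = base frame: x ahead of the robot, y to its left, z up, the work surface at z = 0. Lengths are in m, angles in rad, forces in N, time in s.
With the tool pointing down it reaches from about 0.375 to 0.825 m from the base axis. Payload 5.5 kg.
Tool frame: the origin (TCP) lies midway between the tips of the shut fingers; the grasp point (between the pads) lies 19 mm behind it; z points along the fingers, y is the line along which they close (so a half turn about z gives the same grasp; the last joint's range is limited). The gripper opens to 85 mm and grips with 20 to 120 N. Pads are 22 mm wide; open, the fingers measure 114 mm over their backs; the gripper's body (76 mm by 85 mm) begins 54 mm behind the grasp point. The pads swing forward as they close: fully open they stand 13 mm farther back than shut.
Start: joints at [1.175, 0.314, -0.047, 1.21, 0, 1.571], TCP at [0.231, 0.554, 0.231] pointing down, gripper open.
Joint ranges: [-2.67, 2.67], [-0.69, 1.73], [-1.03, 1.25], [-2.08, 2.16], [-1.42, 1.45], [-3.14, 3.14]. Speed limits (rad/s): [2.39, 2.39, 3.01, 3.14, 3.14, 3.14].

### API

Orientations are given as a 3x3 rotation matrix whose columns are the frame's x, y, z axes.
In Python, from bench import * gives the robot as it stands.
- The arm moves only by the shell command python3 -m creep 'ROWS' [OPENING] [FORCE]. ROWS is JSON, a list of rows, each an object with "linear": the shift along the tool's x, y, z in cm, a list of three; "rot": the turn, a rotation vector about the tool's x, y, z in rad, a list of three. A call has 1 to 5 rows; each row is the pose to reach, as a shift and turn from the pose commanded when the call began, along the tool's axes at that moment; what a row does not reach only later rows make up. A row lasts 1/10 s, in which the tool goes at most 50 mm and 8.59 degrees, less where a joint would pass 70% of its speed; a pose out of reach is approached as far as the arm can. A call with a gripper value outside its range is refused whole. OPENING is the closure, from -1 (fully open) to 1 (shut), set as the call begins (- or left out, the last holds). The fingers move at their own pace and stop on an object; FORCE is the grip in N (left out, the last holds). Time passes only in rows, so rows that repeat a pose let the fingers close. It gives the time, the measured TCP pose, the force, the opening and the grip force at its end, in the units of the state.
- observe(): the state, without advancing time (a new reading comes with each control period).
- camera(name): name is "scene" or "top" or "wrist"; returns the picture (480x640x3 uint8, red, green, blue); there is no depth.
- calibration(name): a dict with "vertical_fov" (degrees; the focal length in pixels is half the picture's height over the tangent of half this angle, whatever the lens; pixels are square), "cx", "cy" (the principal point, pixels), "k1" (the pictures are not rectified: a ray, as slopes to the right and down, at radius r is drawn at 1 + k1 r^2 times it, then the intrinsics apply), "R" (3x3) and "t" (3): a world point X has camera coordinates R X + t. Camera axes: x right, y down, z forward; pixel columns grow to the right and rows downward; lengths in m; the calibration is good to about 2 mm. A picture is of the moment at which its call begins: read the wrist's pose just before it. calibration takes no time and is no camera call; for the wrist camera it gives the pose at the moment of the call.
- job_done(): hands the job in; it is judged then, once.
The state is a dict: "clock": time; "joints": joint angles; "qvel": joint speeds; "effort": joint torques, N m; "position": TCP position; "ee_rot": TCP orientation; "wrist_force": force on the tool from outside, world axes, zero at the start; "wrist_torque": the same for the moment, N m; "finger_gap": finger opening in m; "finger_force": force on a finger pad.
Only numpy, scipy, OpenCV 4.12 (cv2) and the standard library are available. Lean on these libraries where they do the work, as an engineer would, in place of code of your own. Each camera call takes 0.05 s, during which the arm holds its last target. There are 200 camera calls.

### The job

Make up two tea tasting kits from the stock on the worktop. On the oblong tray: the cup upright in the round outline with its lid seated on it, and the green caddy upright in the square outline. On the round tray: the small canister upright in the middle of the circle, and the outer shell closed right down over it; leave the larger canister standing where it is.

Things in the scene. Friction and masses are not known exactly. Their poses are not given: they have to be found in the camera images.
- oblong_tray: Oblong brown wooden tray, fixed, 120 x 240 x 12 mm; origin at the centre of its underside, own z up, top face at z = 12 mm; long side along its own y. Two thin dark outlines are inlaid flush in the top: a circle of 70 mm diameter (for the cup) centred at y = +60 mm on its long axis, and a square of 82 mm side (for the caddy) centred at y = -60 mm.
- round_tray: Round brown wooden tray, fixed, 130 mm diameter, 12 mm thick; origin at the centre of its underside. A thin dark circle of 74 mm diameter is inlaid flush round the middle of its top.
- cup_mouth (a point): White porcelain tasting cup, loose, the only cup: 60 mm high, round body 62 mm wide, 3 mm wall, open at the top. This point lies on the axis of the round body at rim height, 60 mm above the foot; z up. The ear handle sticks out towards its own -y (to 55 mm from the axis); grip across the plain sides, along its own x. About 0.12 kg.
- cup_lid: White porcelain cup lid, loose, 64 mm diameter, 31 mm high; origin at the centre of its underside. A plug 47 mm wide, 6 mm high, goes into the cup's mouth (clear opening 53 mm); the flange above it rests on the rim, so when seated the origin is about 6 mm below the rim. On top an upright round knob 13 mm wide, z = 14 to 31 mm, to grip.
- caddy: Green square tea caddy (tin) with its lid shut, loose, stands upright 91 mm high; body 65 mm wide along its own y, 73 mm along its own x with a small thumb lip at -x near the top; origin at the centre of its underside. Grip across its own y. About 0.16 kg; the lid is fixed shut.
- inner_canister: Small plain aluminium canister, loose, round, 50 mm diameter, 50 mm high, rounded shoulders, flat closed top with no knob; origin at the centre of its underside. About 0.12 kg.
- outer_shell: Outer shell: a steel bell-shaped hollow cover, loose, open underneath, 66 mm outside and 58 mm inside diameter, 66 mm high with a closed top (inside height 61 mm), and a dark round knob on top, 20 mm diameter, widest from z = 73 to 88 mm; origin on its axis at the plane of the open lower rim. About 0.15 kg. It stands on its open rim at the start, empty.
- wide_canister: Larger plain aluminium canister, loose, 62 mm diameter, 90 mm high, flat top with no knob, origin at the centre of its underside. Too wide for the outer shell; it belongs to neither kit and stays where it is.
Mind the look-alikes: they are no part of the job. Leave any red look-alike of the inner_canister alone. Leave any blue look-alike of the cup_lid alone.

How it is judged:
At the end, for the whole second after the job is handed in: Cup and caddy upright on the oblong tray, within 15 mm of its outlines' centres; lid level in the cup, 6 mm; small canister upright within 15 mm of the round tray's centre; shell down on that tray, 8 mm from the canister; all at rest; larger canister moved under 30 mm (x of cup_mouth in the frame of oblong_tray between -0.015 and 0.015 m and y of cup_mouth in the frame of oblong_tray between 0.045 and 0.075 m and height (world z) of cup_mouth between 0.068 and 0.0745 m and angle between each of cup_mouth, cup_lid, caddy, inner_canister, outer_shell, wide_canister's own z axis and vertical below 0.1 rad and horizontal distance between cup_lid and cup_mouth below 0.006 m and height (world z) of cup_lid between 0.06 and 0.0725 m and linear speed of each of cup_lid, caddy, inner_canister, outer_shell below 0.02 m/s and x of caddy in the frame of oblong_tray between -0.015 and 0.015 m and y of caddy in the frame of oblong_tray between -0.075 and -0.045 m and height (world z) of caddy between 0.008 and 0.017 m and horizontal distance between inner_canister and round_tray below 0.015 m and height (world z) of inner_canister between 0.008 and 0.016 m and horizontal distance between outer_shell and inner_canister below 0.008 m and height (world z) of outer_shell between 0.008 and 0.016 m and distance of wide_canister from where it was at the start of the episode below 0.03 m); the robot touches nothing.
It also fails if it takes over 144 s, if anything falls off the work surface, if the arm or the gripper's body presses on something with over 40 N, if the wrist force passes 120 N, or if a joint passes its speed limit or range.

## Working session

There is one attempt and no reset: what is moved stays moved. The work goes in short steps, Python scripts to look and compute and a shell command to move; the robot and the scene stay as the last step left them, time stands still between calls to the robot, and variables do not carry over. Pictures are saved under pics/ and viewed, at most 19 in all, crops included, and the job is handed in when it is done.

```bash
mkdir -p pics; ls; python3 - <<'E'
from bench import *
import cv2,json
print(observe())
for n in("scene","top","wrist"):
    im=camera(n); cv2.imwrite(f"pics/{n}0.png",im[:,:,::-1]); print(n,calibration(n))
E
```

```text
pics
{'clock': 0.0, 'joints': array([ 1.17501359e+00,  3.14202437e-01, -4.80653115e-02,  1.21019996e+00,
        1.52303778e-05,  1.57083156e+00]), 'qvel': array([ 1.80208151e-03, -1.41595228e-03,  3.10168455e-04, -6.68405752e-04,
       -9.72871082e-04, -1.29507585e-06]), 'effort': array([ 7.51973712e-04, -5.39592969e+01,  3.39747083e+01,  1.91750354e-02,
       -3.06283063e-06, -2.28488215e-07]), 'position': array([0.23109364, 0.55309238, 0.23045474]), 'ee_rot': array([[-9.22681484e-01,  3.85562507e-01, -6.58419694e-04],
       [ 3.85563068e-01,  9.22680205e-01, -1.53629914e-03],
       [ 1.51714719e-05, -1.67137708e-03, -9.99998603e-01]]), 'wrist_force': array([ 0.38459265,  0.37975982, -0.05420165]), 'wrist_torque': array([-0.12449165, -0.00037124, -0.05408645]), 'finger_force': 0.0, 'finger_gap': 0.08561216054152708}
scene {'vertical_fov': 56.73314780018399, 'cx': 321.99030462089706, 'cy': 243.0602329200463, 'k1': -0.11339040143047052, 'R': array([[ 0.85785151, -0.51376895, -0.01150021],
       [-0.38025261, -0.61954494, -0.68671101],
       [ 0.34568589,  0.59346906, -0.72683955]]), 't': array([-0.46834761,  0.28156855,  0.87328898])}
top {'vertical_fov': 50.338943557983214, 'cx': 320.8202780112122, 'cy': 243.15577581978204, 'k1': 0.017270556124294217, 'R': array([[ 0.01755321, -0.99946464,  0.02761007],
       [-0.98746102, -0.02166208, -0.1563697 ],
       [ 0.15688407, -0.02451908, -0.98731262]]), 't': array([0.01153988, 0.55162094, 1.21504195])}
wrist {'vertical_fov': 64.31280187346066, 'cx': 327.83585979599536, 'cy': 240.4257737293869, 'k1': -0.0846301398302435, 'R': array([[ 0.38576296,  0.92259499, -0.00232923],
       [ 0.88932324, -0.37117682,  0.26708042],
       [ 0.2455425 , -0.10510117, -0.96367143]]), 't': array([-0.59826116, -0.03467786,  0.37848011])}
```

View pics/scene0.png

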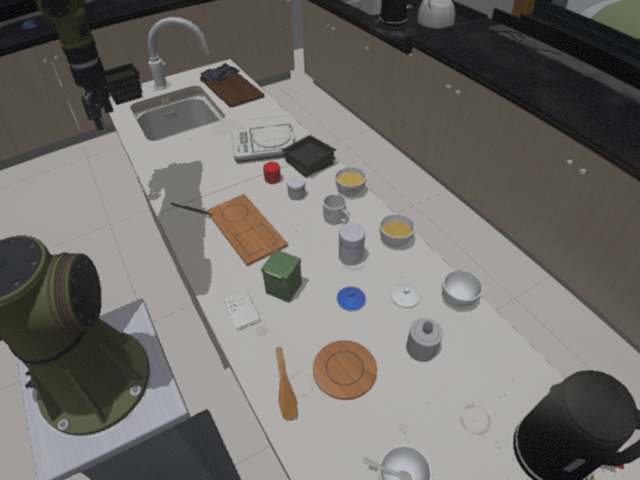

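View pics/top0.png

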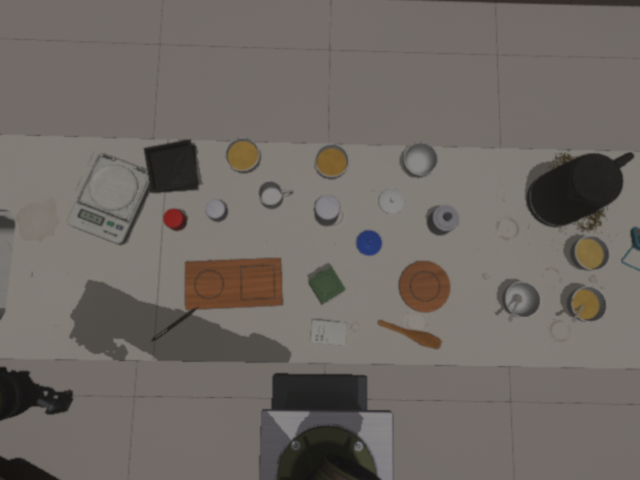

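The top view shows these items:
- Cup at (272,196), with its ear to the right.
- White lid at (391,202), with the blue decoy at (369,243).
- Caddy at (326,285).
- Bare small canister at (216,210), with the red decoy at (174,219).
- Wide canister at (328,207).
- Shell at (445,218).
- Oblong tray, round outline at (209,284) and square outline at (257,283).
- Round tray at (425,286).

```bash
cat > h.py <<'E'
from bench import *
import numpy as np, cv2
from scipy.spatial.transform import Rotation as Ro
def K(c): 
    f=240/np.tan(np.radians(c["vertical_fov"])/2); return f
def ray(c,u,v,z):
    f=K(c); d=np.array([(u-c["cx"])/f,(v-c["cy"])/f]); s=d.copy()
    for _ in range(20): s=d/(1+c["k1"]*(s@s))
    R=np.array(c["R"]); C=-R.T@np.array(c["t"]); w=R.T@np.array([s[0],s[1],1])
    return C+w*(z-C[2])/w[2]
def proj(c,X):
    p=np.array(c["R"])@np.array(X)+np.array(c["t"]); s=p[:2]/p[2]; s=s*(1+c["k1"]*(s@s)); return s*K(c)+[c["cx"],c["cy"]]
def go(x,y,z,yaw=None):
    """tool-axis shift (cm) to world TCP target; yaw = world direction (deg) of the closing axis"""
    o=observe(); R=np.array(o["ee_rot"]); d=R.T@(np.array([x,y,z])-o["position"])*100
    out=["lin cm",np.round(d,2)]
    yy=R[:,1]; cur=np.degrees(np.arctan2(yy[1],yy[0]))
    if yaw is not None:
        a=(yaw-cur+90)%180-90
        t=np.radians(cur+a); Y=np.array([np.cos(t),np.sin(t),0]); Z=np.array([0,0,-1.]); T=np.c_[np.cross(Y,Z),Y,Z]
        out+=["rotvec",np.round(Ro.from_matrix(R.T@T).as_rotvec(),3)]
    print(*out,"yaw now %.1f"%cur,"j6 %.2f"%o["joints"][5],"t %.1f"%o["clock"])
def shot(name):
    c=calibration("wrist"); im=camera("wrist"); cv2.imwrite(f"pics/{name}.png",im[:,:,::-1]); np.save(f"pics/{name}.npy",c,allow_pickle=True); return c,im
E
python3 - <<'E'
from h import *
c=calibration("top")
for n,u,v,z in [("cup",272,196,.06),("lid",391,202,.031),("caddy",326,285,.091),("inner",216,210,.05),("wide",328,207,.09),("shell",445,218,.085),("ob_round",209,284,.012),("ob_sq",257,283,.012),("round",425,286,.012),("red",174,219,.05),("blue",369,243,.02)]:
    p=ray(c,u,v,z); print(n,p.round(3),"r %.3f"%np.hypot(*p[:2]))
w=calibration("wrist");o=observe();C=-np.array(w["R"]).T@w["t"]
print("cam in tool",np.array(o["ee_rot"]).T@(C-o["position"]),"axis",np.array(o["ee_rot"]).T@np.array(w["R"])[2], ray(w,328,240,0))
im=cv2.imread("pics/top0.png")[130:330,140:480]; cv2.imwrite("pics/topcrop.png",cv2.resize(im,None,fx=2.3,fy=2.3,interpolation=cv2.INTER_CUBIC))
E
```

```text
cup [0.663 0.145 0.06 ] r 0.679
lid [ 0.662 -0.154  0.031] r 0.680
caddy [0.445 0.01  0.091] r 0.445
inner [0.627 0.282 0.05 ] r 0.688
wide [0.632 0.008 0.09 ] r 0.632
shell [ 0.613 -0.275  0.085] r 0.672
ob_round [0.448 0.297 0.012] r 0.537
ob_sq [0.453 0.179 0.012] r 0.486
round [ 0.453 -0.241  0.012] r 0.514
red [0.602 0.383 0.05 ] r 0.713
blue [ 0.558 -0.099  0.02 ] r 0.567
cam in tool [ 0.06755405 -0.0005987  -0.14198548] axis [-0.26703709 -0.00096991  0.96368576] [0.26328295 0.53854892 0.        ]
```

View pics/topcrop.png

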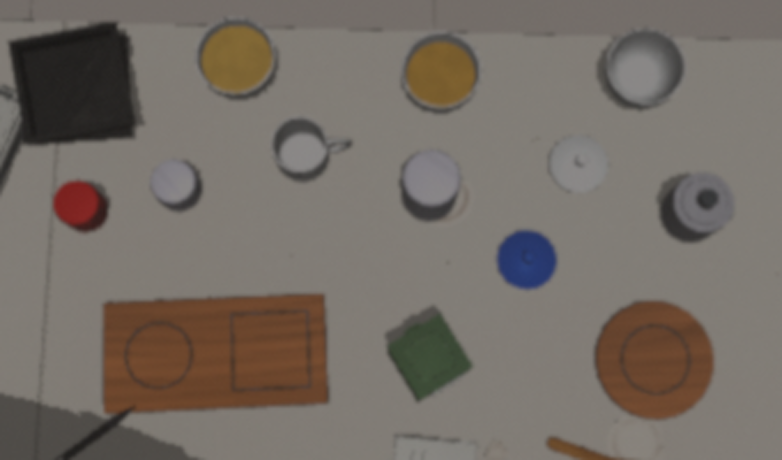

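Candidates in the crop:
- The bare small canister at (175,182) against the red one at (80,204).
- The white lid at (578,163) against the blue one at (527,260).
- The wide canister at (431,180), which stays.

I choose the bare canister and the white lid. Next I move over the left half for a wrist view.

```bash
python3 - <<'E'
from h import *
go(.5,.22,.26,90)
E
```

```text
lin cm [-37.65 -20.38  -2.91] rotvec [-0.001 -0.    -0.396] yaw now 67.3 j6 1.57 t 0.1
```

```bash
python3 -m creep '[{"linear":[-18.8,-10.2,-1.5],"rot":[0,0,0]},{"linear":[-18.8,-10.2,-1.5],"rot":[0,0,0]},{"linear":[-18.8,-10.2,-1.5],"rot":[0,0,0]},{"linear":[-18.8,-10.2,-1.5],"rot":[0,0,0]},{"linear":[-18.8,-10.2,-1.5],"rot":[0,0,0]}]' -1
python3 -m creep '[{"linear":[-18.8,-10.2,-1.4],"rot":[0,0,-0.396]},{"linear":[-18.8,-10.2,-1.4],"rot":[0,0,-0.396]},{"linear":[-18.8,-10.2,-1.4],"rot":[0,0,-0.396]},{"linear":[-18.8,-10.2,-1.4],"rot":[0,0,-0.396]},{"linear":[-18.8,-10.2,-1.4],"rot":[0,0,-0.396]}]'
python3 - <<'E'
from h import *
go(.5,.22,.26,90)
E
```

```text
clock: 0.65
position: [0.3676, 0.3837, 0.2466]
ee_rot: [[-0.921, 0.389, 0.001], [0.389, 0.921, -0.001], [-0.001, -0.001, -1.0]]
wrist_force: [-0.4, -0.2, -0.3]
finger_gap: 0.0853
finger_force: 0.0
clock: 1.15
position: [0.5014, 0.218, 0.2603]
ee_rot: [[-1.0, 0.002, 0.001], [0.002, 1.0, -0.001], [-0.001, -0.001, -1.0]]
wrist_force: [-0.0, 1.2, 0.5]
finger_gap: 0.0853
finger_force: 0.0
lin cm [0.14 0.2  0.03] rotvec [-0.001  0.001 -0.002] yaw now 89.9 j6 0.41 t 1.1
```

```bash
python3 - <<'E'
from h import *
shot("w1")
E
```

```text
(no output)
```

View pics/w1.png

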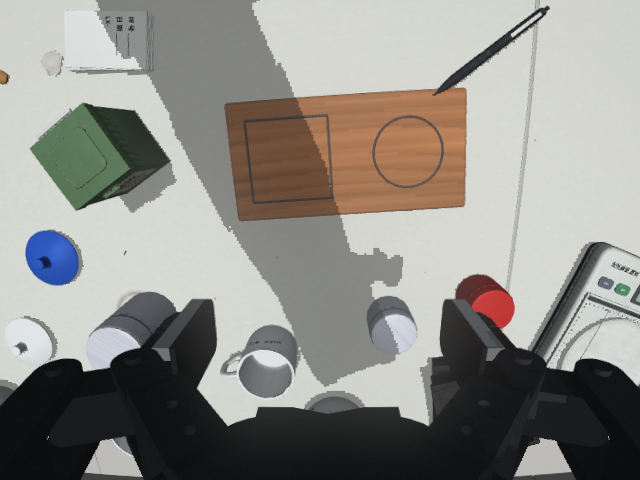

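```bash
python3 -m creep '[{"linear":[0,-25,0],"rot":[0,0,0]},{"linear":[0,-25,0],"rot":[0,0,0]},{"linear":[0,-25,0],"rot":[0,0,0]},{"linear":[0,-25,0],"rot":[0,0,0]},{"linear":[0,-25,0],"rot":[0,0,0]}]'
python3 -m creep '[{"linear":[0,-12,0],"rot":[0,0,0]},{"linear":[0,-12,0],"rot":[0,0,0]},{"linear":[0,-12,0],"rot":[0,0,0]},{"linear":[0,-12,0],"rot":[0,0,0]},{"linear":[0,-12,0],"rot":[0,0,0]}]'
python3 - <<'E'
from h import *
shot("w2")
go(.5,.22,.26,90)
E
```

```text
clock: 1.7
position: [0.4993, -0.0306, 0.2602]
ee_rot: [[-1.0, -0.001, 0.0], [-0.001, 1.0, 0.0], [-0.0, 0.0, -1.0]]
wrist_force: [1.4, 1.0, 0.0]
finger_gap: 0.0853
finger_force: 0.0
clock: 2.2
position: [0.4996, -0.1491, 0.26]
ee_rot: [[-1.0, 0.0, -0.001], [0.0, 1.0, 0.001], [0.001, 0.001, -1.0]]
wrist_force: [-0.8, -0.2, 0.8]
finger_gap: 0.0852
finger_force: 0.0
lin cm [-0.07 36.85  0.04] rotvec [ 0.001 -0.     0.001] yaw now 90.1 j6 -0.29 t 2.2
```

View pics/w2.png

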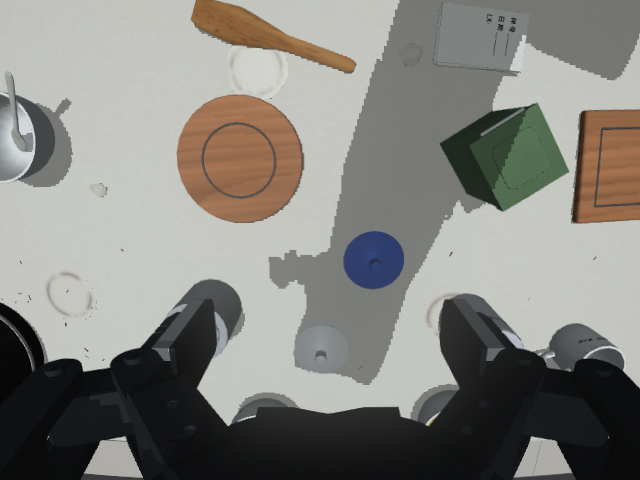

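Both views are clear. The caddy's silver thumb lip is on its edge facing the base and -y, at (500,122) in w2. The canister top is at (392,333) in w1, the cup mouth at (266,372) in w1, and the white lid at (321,350) in w2. One zoomed montage will confirm the choices, and I fit shapes at the same time.

```bash
python3 - <<'E'
from h import *
w1=cv2.imread("pics/w1.png");w2=cv2.imread("pics/w2.png")
c1=np.load("pics/w1.npy",allow_pickle=True).item();c2=np.load("pics/w2.npy",allow_pickle=True).item()
def t(im,x,y): return cv2.resize(im[y:y+105,x:x+140],(400,300),interpolation=cv2.INTER_CUBIC)
cv2.imwrite("pics/m1.png",np.vstack([np.hstack([t(w2,435,102),t(w1,30,102)]),np.hstack([t(w1,210,305),t(w1,330,280)])]))
def blob(im,c,roi,z,fn):
    hsv=cv2.cvtColor(im,cv2.COLOR_BGR2HSV); m=fn(hsv).astype(np.uint8)*255
    k=np.zeros_like(m);x0,y0,x1,y1=roi;k[y0:y1,x0:x1]=255;m&=k
    m=cv2.morphologyEx(m,cv2.MORPH_CLOSE,np.ones((7,7)))
    ct=max(cv2.findContours(m,0,1)[0],key=cv2.contourArea)[:,0]
    return ct,np.array([ray(c,u,v,z)[:2] for u,v in ct],np.float32)
wood=lambda h:(h[...,0]<20)&(h[...,1]>90)
ct,P=blob(w1,c1,(200,70,490,240),.012,wood); print("oblong",cv2.minAreaRect(P*1000))
for n,w,c,roi in(("round",w2,c2,(160,85,320,240)),):
    ct,P=blob(w,c,roi,.012,wood); print(n,cv2.minEnclosingCircle(P*1000),cv2.fitEllipse(P*1000))
# inlaid outlines by eye
print([ray(c1,u,v,.012)[:2].round(4) for u,v in((408,151.5),(289,158.5))],ray(c2,239,160,.012)[:2].round(4))
grn=lambda h:(h[...,0]>40)&(h[...,0]<80)&(h[...,1]>60)
for w,c,roi in((w1,c1,(20,90,180,220)),(w2,c2,(430,90,575,215))):
    ct,P=blob(w,c,roi,0,grn); print(cv2.approxPolyDP(ct,5,True)[:,0].tolist())
E
```

```text
oblong ((453.4146728515625, 237.36669921875), (118.23356628417969, 236.9774932861328), 3.7184946537017822)
round ((455.8165588378906, -239.56524658203125), 63.94252014160156) ((455.6873474121094, -239.6195831298828), (126.39353942871094, 126.49951171875), 75.7280044555664)
[array([0.4493, 0.2975]), array([0.4562, 0.1779])] [ 0.4553 -0.2395]
[[125, 110], [81, 104], [31, 148], [76, 209], [110, 196], [130, 168]]
[[536, 104], [491, 112], [441, 143], [455, 155], [452, 164], [461, 168], [466, 191], [473, 188], [503, 210], [567, 171]]
```

View pics/m1.png

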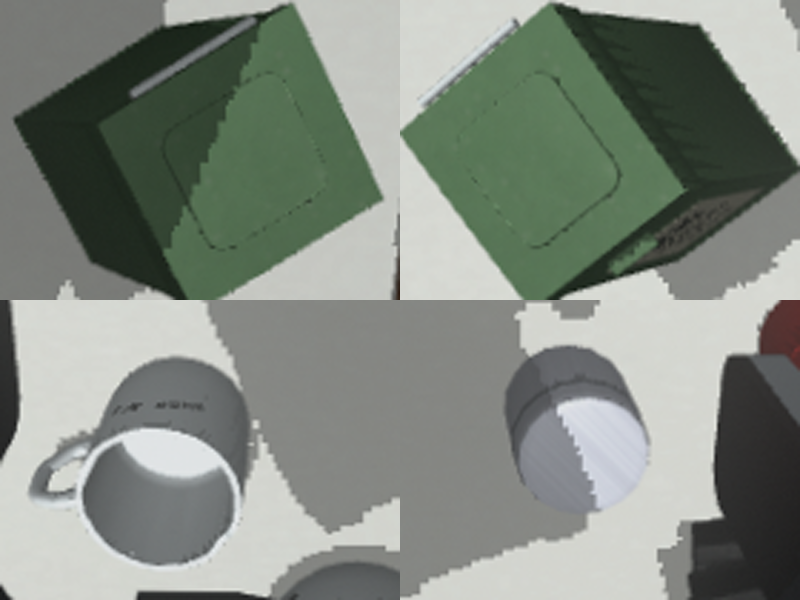

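```bash
python3 - <<'E'
from h import *
c1=np.load("pics/w1.npy",allow_pickle=True).item();c2=np.load("pics/w2.npy",allow_pickle=True).item();ct=calibration("top")
s=140/400
for c,o,L in((c2,(435,102),[(97,123),(293,3),(383,198),(188,305)]),(c1,(30,102),[(0,132),(152,3),(288,190),(130,302)])):
    P=np.array([ray(c,o[0]+a*s,o[1]+b*s,.091)[:2] for a,b in L]); e=P-np.roll(P,-1,0)
    print("caddy",P.mean(0).round(4),np.linalg.norm(e,axis=1).round(4),np.degrees(np.arctan2(e[:,1],e[:,0])).round(1))
cup=ray(c1,210+160*s,305+197*s,.06);print("cup",cup)
for tip,z in(((30,195),.04),((30,195),.03)):
    h=ray(c1,210+tip[0]*s,305+tip[1]*s,z)-cup; print("handle",h[:2],np.degrees(np.arctan2(h[1],h[0])))
h=ray(ct,140+350/2.3,130+143/2.3,.035)-cup;print("handle top",h[:2],np.degrees(np.arctan2(h[1],h[0])))
print("inner",ray(c1,330+183.5*s,280+155.5*s,.05))
print("lid knob",ray(c2,321,354,.031),"lid disc",ray(c2,322,349,.012), "shell top cam",ray(ct,445,217,.085))
o=observe()
E
```

```text
caddy [0.4477 0.0072] [0.0637 0.0638 0.0648 0.061 ] [ -57.7 -147.3  119.9   31.7]
caddy [0.4478 0.0098] [0.0641 0.0638 0.0636 0.0619] [ -57.9 -147.1  120.5   33.4]
cup [0.67325877 0.15185779 0.06      ]
handle [ 0.01384711 -0.05478527] -75.81542344926605
handle [ 0.020845   -0.05811523] -70.2679069463561
handle top [ 0.00756845 -0.05529529] -82.20616784256582
inner [0.6324852  0.28538208 0.05      ]
lid knob [ 0.66483239 -0.15747711  0.031     ] lid disc [ 0.67010756 -0.15667679  0.012     ] shell top cam [ 0.61515401 -0.27527104  0.085     ]
```

```bash
python3 - <<'E'
from h import *
go(.4477,.0085,.15,122)
E
```

```text
lin cm [ 5.18 15.7  11.02] rotvec [ 0.001 -0.    -0.558] yaw now 90.1 j6 -0.29 t 2.2
```

```bash
python3 -m creep '[{"linear":[5.2,15.7,11],"rot":[0,0,-0.558]},{"linear":[5.2,15.7,11],"rot":[0,0,-0.558]},{"linear":[5.2,15.7,11],"rot":[0,0,-0.558]},{"linear":[5.2,15.7,11],"rot":[0,0,-0.558]},{"linear":[5.2,15.7,11],"rot":[0,0,-0.558]}]' -1
python3 -m creep '[{"linear":[0,0,0],"rot":[0,0,0]},{"linear":[0,0,0],"rot":[0,0,0]}]'
python3 - <<'E'
from h import *
c,im=shot("w3")
go(.4477,.0085,.04,122)
s=[(.4477,.0085,.091)]
print(proj(c,s[0]))
E
```

```text
clock: 2.75
position: [0.4424, 0.0124, 0.1468]
ee_rot: [[-0.843, -0.538, -0.007], [-0.538, 0.843, 0.002], [0.005, 0.006, -1.0]]
wrist_force: [-0.1, 0.0, 1.2]
finger_gap: 0.0854
finger_force: 0.0
clock: 2.95
position: [0.4486, 0.0079, 0.1512]
ee_rot: [[-0.848, -0.53, 0.002], [-0.53, 0.848, -0.0], [-0.001, -0.001, -1.0]]
wrist_force: [0.7, 1.0, 0.8]
finger_gap: 0.0855
finger_force: 0.0
lin cm [ 0.06  0.17 11.13] rotvec [-0.001  0.002 -0.001] yaw now 122.0 j6 -0.54 t 3.0
[330.65368962 260.53601945]
```

View pics/w3.png

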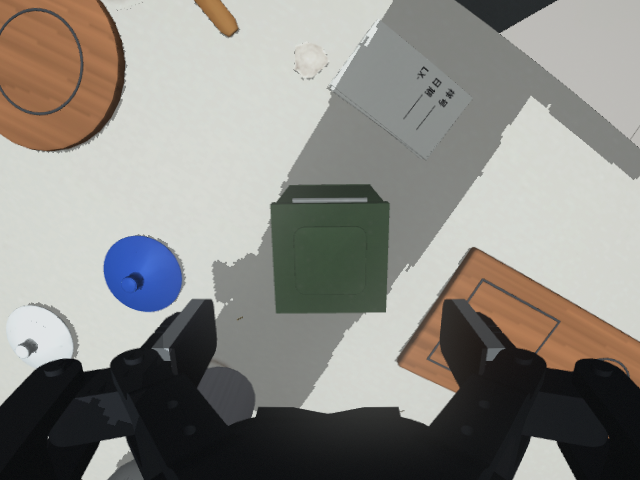

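The caddy fills (272–390, 200–313), centred and square to the fingers. I descend and grip it.

```bash
python3 -m creep '[{"linear":[0,0,4],"rot":[0,0,0]},{"linear":[0,0,8],"rot":[0,0,0]},{"linear":[0,0,11],"rot":[0,0,0]},{"linear":[0,0,11],"rot":[0,0,0]},{"linear":[0,0,11],"rot":[0,0,0]}]' -1
python3 -m creep '[{"linear":[0,0,0],"rot":[0,0,0]},{"linear":[0,0,0],"rot":[0,0,0]},{"linear":[0,0,0],"rot":[0,0,0]},{"linear":[0,0,0],"rot":[0,0,0]},{"linear":[0,0,0],"rot":[0,0,0]}]' 1 40
python3 -m creep '[{"linear":[0,0,0],"rot":[0,0,0]},{"linear":[0,0,0],"rot":[0,0,0]},{"linear":[0,0,0],"rot":[0,0,0]},{"linear":[0,0,-2],"rot":[0,0,0]},{"linear":[0,0,-5],"rot":[0,0,0]}]'
python3 - <<'E'
from h import *
go(.457,.1775,.09,93.4)
E
```

```text
clock: 3.5
position: [0.4482, 0.0068, 0.041]
ee_rot: [[-0.849, -0.528, -0.0], [-0.528, 0.849, -0.0], [0.0, -0.0, -1.0]]
wrist_force: [0.4, -0.1, 0.5]
finger_gap: 0.0856
finger_force: 0.0
clock: 4.0
position: [0.4497, 0.0073, 0.0425]
ee_rot: [[-0.848, -0.53, 0.004], [-0.53, 0.848, -0.0], [-0.003, -0.002, -1.0]]
wrist_force: [-0.1, -0.5, 6.1]
finger_gap: 0.065
finger_force: 43.0
clock: 4.5
position: [0.4467, 0.0074, 0.0908]
ee_rot: [[-0.848, -0.53, -0.002], [-0.53, 0.848, -0.0], [0.001, 0.001, -1.0]]
wrist_force: [0.8, 0.5, -1.0]
finger_gap: 0.0651
finger_force: 44.9
lin cm [-9.88 13.89  0.08] rotvec [ 0.    -0.002  0.499] yaw now 122.0 j6 -0.54 t 4.5
```

```bash
python3 -m creep '[{"linear":[-2,3,0],"rot":[0,0,0.1]},{"linear":[-5,7,0],"rot":[0,0,0.22]},{"linear":[-8,11,0],"rot":[0,0,0.36]},{"linear":[-9.9,13.9,0],"rot":[0,0,0.499]},{"linear":[-9.9,13.9,0],"rot":[0,0,0.499]}]'
python3 -m creep '[{"linear":[0,0,0],"rot":[0,0,0]},{"linear":[0,0,0],"rot":[0,0,0]}]'
python3 - <<'E'
from h import *
go(.457,.1775,.055,93.4)
E
```

```text
clock: 5.0
position: [0.4595, 0.1823, 0.0919]
ee_rot: [[-0.998, -0.061, 0.003], [-0.061, 0.998, 0.003], [-0.004, 0.003, -1.0]]
wrist_force: [-0.8, -0.8, -0.6]
finger_gap: 0.0652
finger_force: 45.2
clock: 5.2
position: [0.458, 0.1771, 0.0908]
ee_rot: [[-0.998, -0.06, 0.0], [-0.06, 0.998, -0.0], [-0.0, -0.0, -1.0]]
wrist_force: [0.4, 0.7, -0.8]
finger_gap: 0.065
finger_force: 45.2
lin cm [0.1  0.05 3.58] rotvec [-0.     0.     0.001] yaw now 93.4 j6 0.31 t 5.2
```

Next I lower it, release gently, go up, and look.

```bash
python3 -m creep '[{"linear":[0.1,0,1.5],"rot":[0,0,0]},{"linear":[0.1,0,2.8],"rot":[0,0,0]},{"linear":[0.1,0,3.4],"rot":[0,0,0]},{"linear":[0.1,0,3.6],"rot":[0,0,0]},{"linear":[0.1,0,3.6],"rot":[0,0,0]}]'
python3 -m creep '[{"linear":[0,0,0],"rot":[0,0,0]},{"linear":[0,0,0],"rot":[0,0,0]},{"linear":[0,0,0],"rot":[0,0,0]},{"linear":[0,0,0],"rot":[0,0,0]},{"linear":[0,0,0],"rot":[0,0,0]}]' -1
python3 -m creep '[{"linear":[0,0,-4],"rot":[0,0,0]},{"linear":[0,0,-9],"rot":[0,0,0]},{"linear":[0,0,-14],"rot":[0,0,0]},{"linear":[0,0,-14],"rot":[0,0,0]},{"linear":[0,0,-14],"rot":[0,0,0]}]'
python3 - <<'E'
from h import *
c,im=shot("w4")
print(proj(c,(.457,.1775,.103)))
go(.673,.152,.16,10)
E
```

```text
clock: 5.7
position: [0.4571, 0.1767, 0.0548]
ee_rot: [[-0.998, -0.058, 0.0], [-0.058, 0.998, -0.0], [-0.0, -0.0, -1.0]]
wrist_force: [0.6, 0.4, -1.7]
finger_gap: 0.0655
finger_force: 45.3
clock: 6.2
position: [0.4571, 0.1777, 0.0544]
ee_rot: [[-0.998, -0.059, 0.0], [-0.059, 0.998, 0.0], [-0.0, 0.0, -1.0]]
wrist_force: [-0.3, 0.7, 0.1]
finger_gap: 0.0854
finger_force: 0.0
clock: 6.7
position: [0.458, 0.1782, 0.1957]
ee_rot: [[-0.998, -0.059, 0.003], [-0.059, 0.998, 0.001], [-0.003, 0.001, -1.0]]
wrist_force: [0.2, -0.1, 0.1]
finger_gap: 0.0858
finger_force: 0.0
[327.99236784 242.60784272]
lin cm [-21.42  -3.85   3.43] rotvec [0.    0.    1.456] yaw now 93.4 j6 0.31 t 6.8
```

View pics/w4.png

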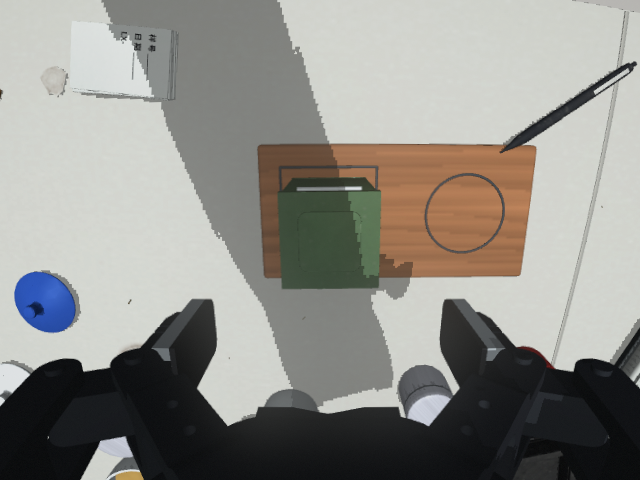

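The caddy stands upright in its square, its top at (330,240) against the predicted (328,243). Next is the cup, which I approach high first to centre on it.

```bash
python3 -m creep '[{"linear":[-4,-0.8,0],"rot":[0,0,0]},{"linear":[-9,-1.8,0],"rot":[0,0,0]},{"linear":[-14,-2.8,0],"rot":[0,0,0]},{"linear":[-19,-3.6,0],"rot":[0,0,0]},{"linear":[-21.4,-3.9,0],"rot":[0,0,0.1]}]'
python3 -m creep '[{"linear":[0,0,0],"rot":[0,0,0.13]},{"linear":[0,0,0],"rot":[0,0,0.27]},{"linear":[0,0,0],"rot":[0,0,0.41]},{"linear":[0,0,0],"rot":[0,0,0.55]},{"linear":[0,0,0],"rot":[0,0,0.69]}]'
python3 -m creep '[{"linear":[0,0,0],"rot":[0,0,0.14]},{"linear":[0,0,0],"rot":[0,0,0.28]},{"linear":[0,0,0],"rot":[0,0,0.42]},{"linear":[0,0,0],"rot":[0,0,0.55]},{"linear":[0,0,0],"rot":[0,0,0.61]}]'
python3 -m creep '[{"linear":[0,0,0],"rot":[0,0,0]},{"linear":[0,0,0],"rot":[0,0,0]}]'
python3 - <<'E'
from h import *
c,im=shot("w5")
print(proj(c,(.673,.152,.06)))
go(.673,.152,.16,13)
E
```

```text
clock: 7.25
position: [0.6749, 0.1502, 0.1909]
ee_rot: [[-0.999, 0.044, -0.003], [0.044, 0.999, -0.001], [0.003, -0.001, -1.0]]
wrist_force: [0.0, 0.4, -0.5]
finger_gap: 0.0851
finger_force: 0.0
clock: 7.75
position: [0.6716, 0.1511, 0.1914]
ee_rot: [[-0.741, 0.672, -0.004], [0.672, 0.741, -0.001], [0.003, -0.004, -1.0]]
wrist_force: [0.4, 0.3, 0.1]
finger_gap: 0.0857
finger_force: 0.0
clock: 8.25
position: [0.6715, 0.1512, 0.1914]
ee_rot: [[-0.224, 0.975, -0.004], [0.975, 0.224, -0.001], [0.0, -0.004, -1.0]]
wrist_force: [-0.7, -0.3, -0.3]
finger_gap: 0.0856
finger_force: 0.0
clock: 8.45
position: [0.672, 0.1513, 0.1925]
ee_rot: [[-0.23, 0.973, -0.003], [0.973, 0.23, -0.001], [0.0, -0.003, -1.0]]
wrist_force: [-0.1, 0.1, 0.2]
finger_gap: 0.0857
finger_force: 0.0
[330.45178971 227.72146337]
lin cm [0.05 0.09 3.29] rotvec [-0.002  0.     0.004] yaw now 13.3 j6 1.56 t 8.5
```

View pics/w5.png

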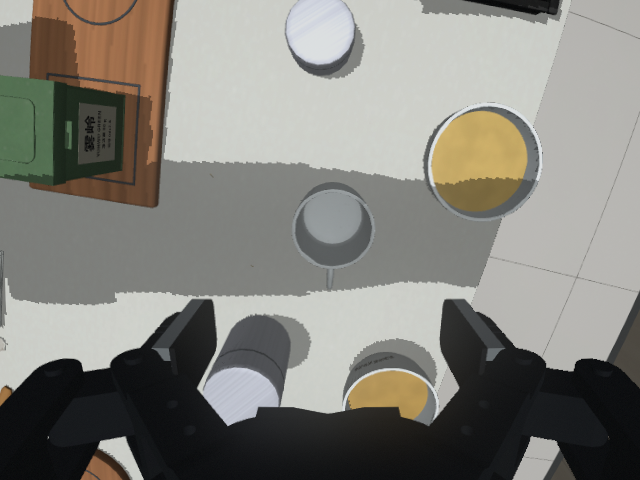

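The rim centre is at (333,228), 3 px right of the prediction, and the ear points straight down the picture, so the yaw is right. I shift +0.2 cm in tool y, descend and grip.

```bash
python3 -m creep '[{"linear":[0,0.3,4],"rot":[0,0,0]},{"linear":[0,0.3,8.5],"rot":[0,0,0]},{"linear":[0,0.3,13],"rot":[0,0,0]},{"linear":[0,0.3,16.5],"rot":[0,0,0]},{"linear":[0,0.3,17.2],"rot":[0,0,0]}]' -1
python3 -m creep '[{"linear":[0,0,0],"rot":[0,0,0]},{"linear":[0,0,0],"rot":[0,0,0]},{"linear":[0,0,0],"rot":[0,0,0]},{"linear":[0,0,0],"rot":[0,0,0]},{"linear":[0,0,0],"rot":[0,0,0]}]' 1 35
python3 -m creep '[{"linear":[0,0,0],"rot":[0,0,0]},{"linear":[0,0,0],"rot":[0,0,0]},{"linear":[0,0,0],"rot":[0,0,0]},{"linear":[0,0,0],"rot":[0,0,0]}]'
python3 - <<'E'
from h import *
go(.4498,.2973,.035,13)
E
```

```text
clock: 9.0
position: [0.6716, 0.1511, 0.0168]
ee_rot: [[-0.229, 0.973, -0.009], [0.973, 0.229, -0.002], [0.0, -0.009, -1.0]]
wrist_force: [-0.6, -0.4, -0.3]
finger_gap: 0.0852
finger_force: 0.0
clock: 9.5
position: [0.6772, 0.1524, 0.0241]
ee_rot: [[-0.228, 0.974, 0.003], [0.974, 0.228, 0.001], [-0.0, 0.003, -1.0]]
wrist_force: [-0.8, 0.7, 3.9]
finger_gap: 0.0609
finger_force: 38.4
clock: 9.9
position: [0.6772, 0.1524, 0.0241]
ee_rot: [[-0.228, 0.974, 0.003], [0.974, 0.228, 0.001], [0.0, 0.003, -1.0]]
wrist_force: [-0.6, 0.6, 6.5]
finger_gap: 0.0609
finger_force: 38.5
lin cm [ 19.29 -18.83  -1.14] rotvec [ 0.003 -0.     0.003] yaw now 13.2 j6 1.56 t 9.9
```

```bash
python3 -m creep '[{"linear":[0,0,-2],"rot":[0,0,0]},{"linear":[0,0,-5],"rot":[0,0,0]},{"linear":[0,0,-8],"rot":[0,0,0]},{"linear":[2,-2,-8],"rot":[0,0,0]},{"linear":[5,-4.8,-8],"rot":[0,0,0]}]'
python3 -m creep '[{"linear":[3,-3,0],"rot":[0,0,0]},{"linear":[6.3,-6.1,0],"rot":[0,0,0]},{"linear":[9.6,-9.2,0],"rot":[0,0,0]},{"linear":[12.9,-12.3,0],"rot":[0,0,0]},{"linear":[14.3,-14,0],"rot":[0,0,0]}]'
python3 -m creep '[{"linear":[0,0,0],"rot":[0,0,0]},{"linear":[0,0,0],"rot":[0,0,0]}]'
python3 - <<'E'
from h import *
go(.4498,.2973,.0365,13)
E
```

```text
clock: 10.4
position: [0.6197, 0.1895, 0.1039]
ee_rot: [[-0.225, 0.974, 0.004], [0.974, 0.225, 0.001], [-0.0, 0.004, -1.0]]
wrist_force: [-1.4, 0.2, -1.9]
finger_gap: 0.061
finger_force: 38.7
clock: 10.9
position: [0.4457, 0.2986, 0.1024]
ee_rot: [[-0.23, 0.973, -0.001], [0.973, 0.23, 0.0], [0.001, -0.001, -1.0]]
wrist_force: [0.1, -0.1, -1.2]
finger_gap: 0.0607
finger_force: 38.7
clock: 11.1
position: [0.4489, 0.2974, 0.1027]
ee_rot: [[-0.229, 0.973, 0.001], [0.973, 0.229, 0.0], [-0.0, 0.001, -1.0]]
wrist_force: [0.2, -0.1, -0.1]
finger_gap: 0.0607
finger_force: 38.7
lin cm [-0.03  0.07  6.62] rotvec [0.001 0.    0.004] yaw now 13.2 j6 1.93 t 11.1
```

```bash
python3 -m creep '[{"linear":[0,0,3],"rot":[0,0,0]},{"linear":[0,0,5.5],"rot":[0,0,0]},{"linear":[0,0,6.3],"rot":[0,0,0]},{"linear":[0,0,6.6],"rot":[0,0,0]},{"linear":[0,0,6.6],"rot":[0,0,0]}]'
python3 -m creep '[{"linear":[0,0,0],"rot":[0,0,0]},{"linear":[0,0,0],"rot":[0,0,0]}]'
python3 -m creep '[{"linear":[0,0,0],"rot":[0,0,0]},{"linear":[0,0,0],"rot":[0,0,0]},{"linear":[0,0,0],"rot":[0,0,0]},{"linear":[0,0,0],"rot":[0,0,0]},{"linear":[0,0,0],"rot":[0,0,0]}]' -1
python3 -m creep '[{"linear":[0,0,-4],"rot":[0,0,0]},{"linear":[0,0,-9],"rot":[0,0,0]},{"linear":[0,0,-14],"rot":[0,0,0]},{"linear":[0,0,-16],"rot":[0,0,0]},{"linear":[0,0,-16],"rot":[0,0,0]}]'
python3 -m creep '[{"linear":[0,0,0],"rot":[0,0,0]},{"linear":[0,0,0],"rot":[0,0,0]}]'
python3 - <<'E'
from h import *
c,im=shot("w6")
print(proj(c,(.4498,.2973,.072)))
go(.665,-.157,.2,90)
E
```

```text
clock: 11.6
position: [0.4495, 0.2966, 0.0368]
ee_rot: [[-0.227, 0.974, -0.0], [0.974, 0.227, -0.0], [-0.0, -0.0, -1.0]]
wrist_force: [0.2, -0.0, -0.8]
finger_gap: 0.0608
finger_force: 38.6
clock: 11.8
position: [0.4498, 0.2974, 0.037]
ee_rot: [[-0.227, 0.974, 0.001], [0.974, 0.227, 0.001], [0.001, 0.001, -1.0]]
wrist_force: [0.1, 0.1, -0.8]
finger_gap: 0.0609
finger_force: 38.6
clock: 12.3
position: [0.4488, 0.2972, 0.0363]
ee_rot: [[-0.228, 0.974, 0.0], [0.974, 0.228, 0.0], [0.0, 0.0, -1.0]]
wrist_force: [-0.4, -0.5, -0.4]
finger_gap: 0.0855
finger_force: 0.0
clock: 12.8
position: [0.451, 0.2986, 0.2004]
ee_rot: [[-0.228, 0.974, 0.006], [0.974, 0.228, 0.004], [0.002, 0.007, -1.0]]
wrist_force: [-1.0, -0.7, 0.1]
finger_gap: 0.0855
finger_force: 0.0
clock: 13.0
position: [0.4479, 0.2966, 0.1947]
ee_rot: [[-0.228, 0.974, -0.002], [0.974, 0.228, -0.001], [-0.001, -0.002, -1.0]]
wrist_force: [0.7, 1.1, 0.5]
finger_gap: 0.0859
finger_force: 0.0
[331.75332412 231.11483545]
lin cm [-49.11  10.81  -0.53] rotvec [-3.000e-03 -1.000e-03 -1.341e+00] yaw now 13.2 j6 1.93 t 13.1
```

View pics/w6.png

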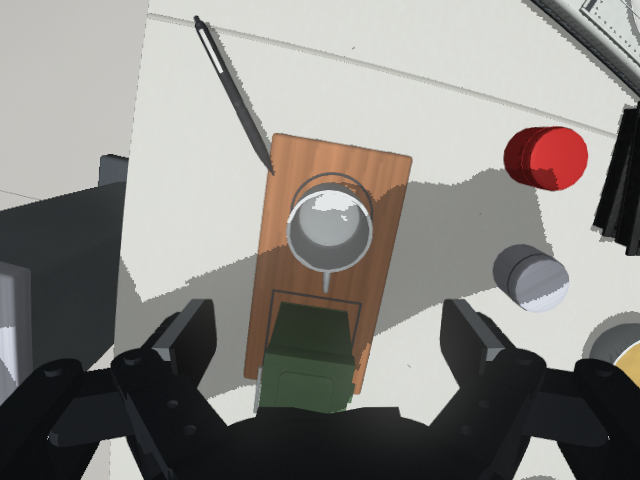

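The cup is in the circle, with its rim centre at (330,230) against the predicted (332,231), and is clear of the caddy. Now the bare small canister, at (540,280) in this view.

```bash
python3 - <<'E'
from h import *
c=np.load("pics/w6.npy",allow_pickle=True).item()
print("cup rim",ray(c,330,230,.072), "inner",ray(c,546,285,.05))
go(.6325,.2855,.19,13)
E
```

```text
cup rim [0.4483917  0.29781297 0.072     ] inner [0.63519291 0.28792096 0.05      ]
lin cm [-5.28 17.74  0.41] rotvec [-0.003  0.001  0.003] yaw now 13.2 j6 1.93 t 13.1
```

```bash
python3 -m creep '[{"linear":[-1.3,4.4,0],"rot":[0,0,0]},{"linear":[-2.7,9,0],"rot":[0,0,0]},{"linear":[-4.1,13.6,0.3],"rot":[0,0,0]},{"linear":[-5.3,17.8,0.4],"rot":[0,0,0]},{"linear":[-5.3,17.8,0.4],"rot":[0,0,0]}]' -1
python3 -m creep '[{"linear":[0,0,0],"rot":[0,0,0]},{"linear":[0,0,0],"rot":[0,0,0]}]'
python3 - <<'E'
from h import *
c,im=shot("w7")
print(proj(c,(.6325,.2855,.05)),proj(c,(.635,.288,.05)))
x=int(proj(c,(.6335,.2865,.05))[0]);y=int(proj(c,(.6335,.2865,.05))[1])
cv2.imwrite("pics/w7c.png",cv2.resize(im[y-75:y+75,x-100:x+100,::-1],None,fx=3,fy=3)); print("crop0",x-100,y-75)
go(.6335,.2865,.018,13)
E
```

```text
clock: 13.55
position: [0.6378, 0.2846, 0.1879]
ee_rot: [[-0.225, 0.974, -0.002], [0.974, 0.225, -0.002], [-0.002, -0.003, -1.0]]
wrist_force: [-0.2, -0.4, 0.2]
finger_gap: 0.0856
finger_force: 0.0
clock: 13.75
position: [0.6328, 0.286, 0.1911]
ee_rot: [[-0.228, 0.974, -0.002], [0.974, 0.228, -0.001], [-0.0, -0.002, -1.0]]
wrist_force: [0.9, -0.2, 0.7]
finger_gap: 0.0857
finger_force: 0.0
[328.37447203 226.13156926] [332.3259924  223.74834082]
crop0 229 150
lin cm [ 0.02  0.11 17.38] rotvec [-0.002  0.     0.004] yaw now 13.2 j6 1.76 t 13.8
```

View pics/w7c.png

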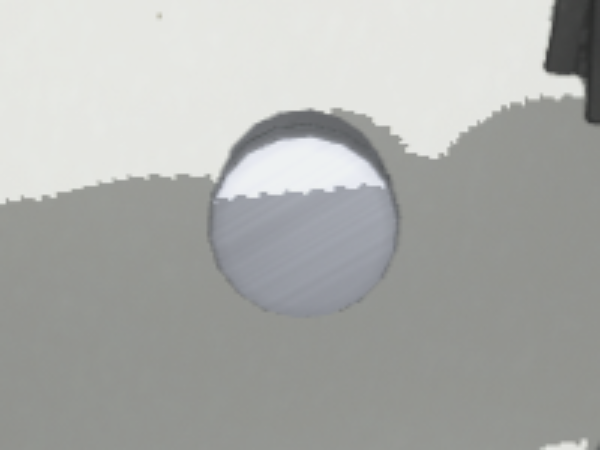

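The bare canister's top is centred at (330,226), within 1 mm of the aim. I descend and grip it.

```bash
python3 -m creep '[{"linear":[0,0.1,5],"rot":[0,0,0]},{"linear":[0,0.1,10],"rot":[0,0,0]},{"linear":[0,0.1,14],"rot":[0,0,0]},{"linear":[0,0.1,17],"rot":[0,0,0]},{"linear":[0,0.1,17.9],"rot":[0,0,0]}]' -1
python3 -m creep '[{"linear":[0,0,0],"rot":[0,0,0]},{"linear":[0,0,0],"rot":[0,0,0]}]' 
python3 -m creep '[{"linear":[0,0,0],"rot":[0,0,0]},{"linear":[0,0,0],"rot":[0,0,0]},{"linear":[0,0,0],"rot":[0,0,0]},{"linear":[0,0,0],"rot":[0,0,0]},{"linear":[0,0,0],"rot":[0,0,0]}]' 1 35
python3 -m creep '[{"linear":[0,0,0],"rot":[0,0,0]},{"linear":[0,0,0],"rot":[0,0,0]},{"linear":[0,0,-3],"rot":[0,0,0]},{"linear":[0,0,-8],"rot":[0,0,0]},{"linear":[0,0,-13],"rot":[0,0,0]}]'
python3 - <<'E'
from h import *
go(.4555,-.2395,.14,13)
E
```

```text
clock: 14.3
position: [0.6313, 0.2855, 0.01]
ee_rot: [[-0.229, 0.973, -0.006], [0.973, 0.229, -0.002], [-0.001, -0.006, -1.0]]
wrist_force: [-1.4, 0.0, 0.1]
finger_gap: 0.0857
finger_force: 0.0
clock: 14.5
position: [0.6361, 0.2872, 0.0156]
ee_rot: [[-0.228, 0.974, 0.003], [0.974, 0.228, 0.001], [0.001, 0.003, -1.0]]
wrist_force: [-0.6, 0.7, 0.4]
finger_gap: 0.0854
finger_force: 0.0
clock: 15.0
position: [0.6362, 0.2868, 0.0152]
ee_rot: [[-0.228, 0.974, 0.002], [0.974, 0.228, 0.001], [0.001, 0.002, -1.0]]
wrist_force: [-1.4, -0.4, 6.9]
finger_gap: 0.0487
finger_force: 36.2
clock: 15.5
position: [0.6343, 0.2859, 0.1442]
ee_rot: [[-0.228, 0.974, -0.002], [0.974, 0.228, -0.001], [-0.0, -0.002, -1.0]]
wrist_force: [0.5, 0.7, -1.3]
finger_gap: 0.0491
finger_force: 36.7
lin cm [-47.08 -29.38   0.5 ] rotvec [-0.002  0.     0.003] yaw now 13.2 j6 1.76 t 15.5
```

```bash
python3 -m creep '[{"linear":[-3,-1.9,0],"rot":[0,0,0]},{"linear":[-7.2,-4.5,0],"rot":[0,0,0]},{"linear":[-11.4,-7.1,0],"rot":[0,0,0]},{"linear":[-15.6,-9.7,0],"rot":[0,0,0]},{"linear":[-19.8,-12.3,0],"rot":[0,0,0]}]'
python3 -m creep '[{"linear":[-4.2,-2.6,0],"rot":[0,0,0]},{"linear":[-8.4,-5.2,0],"rot":[0,0,0]},{"linear":[-12.6,-7.8,0],"rot":[0,0,0]},{"linear":[-16.8,-10.4,0],"rot":[0,0,0]},{"linear":[-20.4,-12.7,0],"rot":[0,0,0]}]'
python3 -m creep '[{"linear":[-4,-2.5,0],"rot":[0,0,0]},{"linear":[-6.8,-4.3,0.3],"rot":[0,0,0]},{"linear":[-6.8,-4.3,0.3],"rot":[0,0,0]},{"linear":[-6.8,-4.3,0.3],"rot":[0,0,0]},{"linear":[-6.8,-4.3,0.3],"rot":[0,0,0]}]'
python3 - <<'E'
from h import *
go(.4555,-.2395,.028,13)
E
```

```text
clock: 16.0
position: [0.5598, 0.0639, 0.1438]
ee_rot: [[-0.228, 0.974, 0.001], [0.974, 0.228, -0.0], [-0.0, 0.001, -1.0]]
wrist_force: [1.3, -0.1, 0.1]
finger_gap: 0.0491
finger_force: 36.8
clock: 16.5
position: [0.4825, -0.1642, 0.144]
ee_rot: [[-0.227, 0.974, 0.001], [0.974, 0.227, -0.001], [-0.001, 0.001, -1.0]]
wrist_force: [1.1, -0.1, -1.1]
finger_gap: 0.0493
finger_force: 36.8
clock: 17.0
position: [0.4573, -0.2374, 0.1405]
ee_rot: [[-0.229, 0.974, 0.0], [0.974, 0.229, 0.0], [0.0, 0.0, -1.0]]
wrist_force: [0.3, 0.4, -1.0]
finger_gap: 0.049
finger_force: 36.8
lin cm [-0.17 -0.23 11.25] rotvec [ 0.    -0.     0.004] yaw now 13.2 j6 0.86 t 17.0
```

```bash
python3 -m creep '[{"linear":[-0.2,-0.2,4],"rot":[0,0,0]},{"linear":[-0.2,-0.2,8],"rot":[0,0,0]},{"linear":[-0.2,-0.2,10.5],"rot":[0,0,0]},{"linear":[-0.2,-0.2,11.2],"rot":[0,0,0]},{"linear":[-0.2,-0.2,11.2],"rot":[0,0,0]}]'
python3 -m creep '[{"linear":[0,0,0],"rot":[0,0,0]},{"linear":[0,0,0],"rot":[0,0,0]}]'
python3 -m creep '[{"linear":[0,0,0],"rot":[0,0,0]},{"linear":[0,0,0],"rot":[0,0,0]},{"linear":[0,0,0],"rot":[0,0,0]},{"linear":[0,0,0],"rot":[0,0,0]},{"linear":[0,0,0],"rot":[0,0,0]}]' -1
python3 -m creep '[{"linear":[0,0,-4],"rot":[0,0,0]},{"linear":[0,0,-9],"rot":[0,0,0]},{"linear":[0,0,-14],"rot":[0,0,0]},{"linear":[0,0,-18],"rot":[0,0,0]},{"linear":[0,0,-18],"rot":[0,0,0]}]'
python3 -m creep '[{"linear":[0,0,0],"rot":[0,0,0]},{"linear":[0,0,0],"rot":[0,0,0]}]'
python3 - <<'E'
from h import *
c,im=shot("w8")
print(proj(c,(.4555,-.2395,.062)))
go(.615,-.275,.2,13)
E
```

```text
clock: 17.5
position: [0.4552, -0.2388, 0.0283]
ee_rot: [[-0.23, 0.973, -0.002], [0.973, 0.23, 0.001], [0.001, -0.001, -1.0]]
wrist_force: [-0.1, 0.2, -0.7]
finger_gap: 0.0493
finger_force: 37.2
clock: 17.7
position: [0.4566, -0.2402, 0.0291]
ee_rot: [[-0.229, 0.973, 0.001], [0.973, 0.229, -0.001], [-0.001, 0.001, -1.0]]
wrist_force: [0.7, -0.1, -0.7]
finger_gap: 0.049
finger_force: 37.2
clock: 18.2
position: [0.4555, -0.2405, 0.0284]
ee_rot: [[-0.228, 0.974, 0.0], [0.974, 0.228, -0.0], [-0.0, 0.0, -1.0]]
wrist_force: [-0.3, -0.1, 0.3]
finger_gap: 0.0852
finger_force: 0.0
clock: 18.7
position: [0.4589, -0.2423, 0.2145]
ee_rot: [[-0.228, 0.974, 0.009], [0.974, 0.228, -0.005], [-0.007, 0.008, -1.0]]
wrist_force: [-0.4, -0.9, 0.3]
finger_gap: 0.0854
finger_force: 0.0
clock: 18.9
position: [0.4547, -0.2401, 0.207]
ee_rot: [[-0.228, 0.974, -0.002], [0.974, 0.228, 0.001], [0.001, -0.002, -1.0]]
wrist_force: [-0.2, -0.6, 0.3]
finger_gap: 0.0852
finger_force: 0.0
[329.86139537 224.29825702]
lin cm [-7.07 14.83  0.62] rotvec [-0.002 -0.002  0.003] yaw now 13.2 j6 0.86 t 18.9
```

View pics/w8.png

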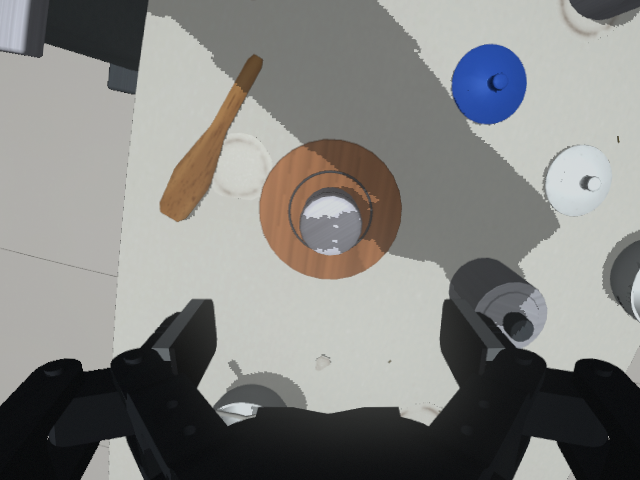

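The canister is upright in the ring, its top at (331,225) against the predicted (330,224). Next is the shell, which I grip round its body, keeping the palm clear of the knob.

```bash
python3 -m creep '[{"linear":[-1.5,3.2,0],"rot":[0,0,0]},{"linear":[-3.5,7.2,0],"rot":[0,0,0]},{"linear":[-5.5,11.5,0],"rot":[0,0,0]},{"linear":[-7.1,14.8,0],"rot":[0,0,0]},{"linear":[-7.1,14.8,0],"rot":[0,0,0]}]' -1
python3 -m creep '[{"linear":[0,0,0],"rot":[0,0,0]},{"linear":[0,0,0],"rot":[0,0,0]}]'
python3 - <<'E'
from h import *
c,im=shot("w9")
c8=np.load("pics/w8.npy",allow_pickle=True).item(); print("inner",ray(c8,331,225,.062))
p=proj(c,(.615,-.275,.088));print(p)
x,y=p.astype(int)
cv2.imwrite("pics/w9c.png",cv2.resize(im[y-75:y+95,x-110:x+110,::-1],None,fx=3,fy=3)); print("crop0",x-110,y-75)
go(.615,-.275,.035,13)
E
```

```text
clock: 19.45
position: [0.6186, -0.2759, 0.2042]
ee_rot: [[-0.229, 0.973, -0.002], [0.973, 0.229, 0.001], [0.002, -0.002, -1.0]]
wrist_force: [-0.4, 0.0, -0.1]
finger_gap: 0.0853
finger_force: 0.0
clock: 19.65
position: [0.6143, -0.2754, 0.2071]
ee_rot: [[-0.228, 0.974, -0.003], [0.974, 0.228, 0.001], [0.002, -0.002, -1.0]]
wrist_force: [-0.8, -0.3, -0.8]
finger_gap: 0.0857
finger_force: 0.0
inner [ 0.45648268 -0.23984035  0.062     ]
[330.0073399  232.84093372]
crop0 220 157
lin cm [ 0.02  0.1  17.28] rotvec [-0.001 -0.001  0.003] yaw now 13.2 j6 0.92 t 19.7
```

View pics/w9c.png

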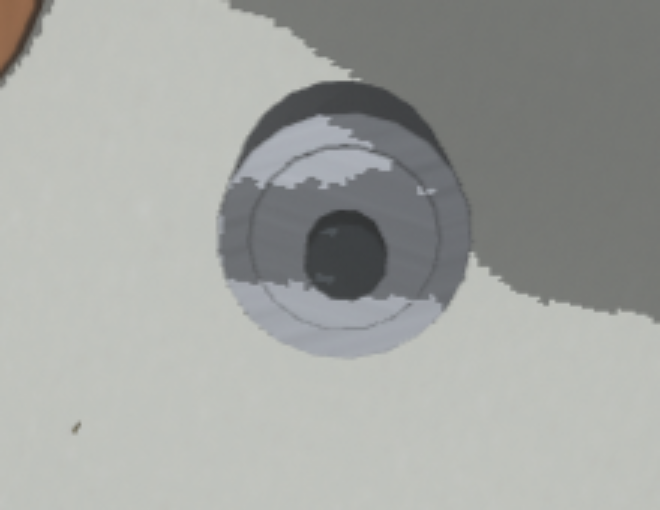

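```bash
python3 - <<'E'
from h import *
c=np.load("pics/w9.npy",allow_pickle=True).item(); print(ray(c,335,242.3,.088),ray(c,335,235.7,.066))
p=ray(c,335,235.7,.066)[:2]*.6+ray(c,335,242.3,.088)[:2]*.4
go(*p,.036,13)
E
```

```text
[ 0.62004355 -0.28094245  0.088     ] [ 0.62059923 -0.28176645  0.066     ]
lin cm [-0.73  0.48 17.18] rotvec [-0.001 -0.001  0.003] yaw now 13.2 j6 0.92 t 19.7
```

The shell centre is at (335,236) on its top and (335,242) at the knob. The two agree, giving (0.620, -0.281).

```bash
python3 -m creep '[{"linear":[-0.7,0.5,4],"rot":[0,0,0]},{"linear":[-0.7,0.5,8],"rot":[0,0,0]},{"linear":[-0.7,0.5,12.5],"rot":[0,0,0]},{"linear":[-0.7,0.5,16],"rot":[0,0,0]},{"linear":[-0.7,0.5,17.2],"rot":[0,0,0]}]' -1
python3 -m creep '[{"linear":[0,0,0],"rot":[0,0,0]},{"linear":[0,0,0],"rot":[0,0,0]}]' 
python3 -m creep '[{"linear":[0,0,0],"rot":[0,0,0]},{"linear":[0,0,0],"rot":[0,0,0]},{"linear":[0,0,0],"rot":[0,0,0]},{"linear":[0,0,0],"rot":[0,0,0]},{"linear":[0,0,0],"rot":[0,0,0]}]' 1 40
python3 -m creep '[{"linear":[0,0,0],"rot":[0,0,0]},{"linear":[0,0,0],"rot":[0,0,0]},{"linear":[0,0,-3],"rot":[0,0,0]},{"linear":[0,0,-8],"rot":[0,0,0]},{"linear":[0,0,-11],"rot":[0,0,0]}]'
python3 -m creep '[{"linear":[0,0,0],"rot":[0,0,0]},{"linear":[0,0,0],"rot":[0,0,0]}]' 
python3 - <<'E'
from h import *
go(.4565,-.2398,.146,13)
E
```

```text
clock: 20.2
position: [0.6184, -0.2801, 0.0327]
ee_rot: [[-0.227, 0.974, -0.006], [0.974, 0.227, 0.003], [0.004, -0.005, -1.0]]
wrist_force: [-0.3, 0.6, -1.1]
finger_gap: 0.0852
finger_force: 0.0
clock: 20.4
position: [0.6232, -0.2821, 0.0385]
ee_rot: [[-0.228, 0.974, 0.002], [0.974, 0.228, -0.001], [-0.002, 0.002, -1.0]]
wrist_force: [0.1, 0.1, 0.7]
finger_gap: 0.0852
finger_force: 0.0
clock: 20.9
position: [0.6238, -0.2825, 0.0397]
ee_rot: [[-0.228, 0.974, 0.004], [0.974, 0.228, -0.002], [-0.003, 0.003, -1.0]]
wrist_force: [-3.0, 1.3, 7.9]
finger_gap: 0.0655
finger_force: 43.0
clock: 21.4
position: [0.6238, -0.2822, 0.1511]
ee_rot: [[-0.228, 0.974, 0.004], [0.974, 0.228, -0.002], [-0.003, 0.004, -1.0]]
wrist_force: [1.1, -0.7, -1.4]
finger_gap: 0.065
finger_force: 46.1
clock: 21.6
position: [0.6233, -0.2819, 0.1482]
ee_rot: [[-0.228, 0.974, 0.003], [0.974, 0.228, -0.001], [-0.002, 0.003, -1.0]]
wrist_force: [-0.4, -0.0, -2.8]
finger_gap: 0.0654
finger_force: 46.1
lin cm [  7.9  -15.28   0.16] rotvec [0.003 0.002 0.003] yaw now 13.2 j6 0.92 t 21.6
```

```bash
python3 -m creep '[{"linear":[1.6,-3.1,0],"rot":[0,0,0]},{"linear":[3.6,-7,0],"rot":[0,0,0]},{"linear":[5.8,-11.2,0],"rot":[0,0,0]},{"linear":[7.8,-15.3,0],"rot":[0,0,0]},{"linear":[7.8,-15.3,0],"rot":[0,0,0]}]'
python3 -m creep '[{"linear":[0,0,0],"rot":[0,0,0]},{"linear":[0,0,0],"rot":[0,0,0]},{"linear":[0,0,0],"rot":[0,0,0]}]' 
python3 - <<'E'
from h import *
c,im=shot("w10")
o=observe();R=np.array(o["ee_rot"]);T=o["position"]
for k in(.016-.0,):  # expected pixel of tray centre / shell top centre (relative to TCP)
    print("shell top", proj(c,T+R@[.0014,0,-(.066-.039)]),"knob",proj(c,T+R@[.0014,0,-(.088-.039)]))
go(.4565,-.2398,.0515,13)
E
```

```text
clock: 22.1
position: [0.4466, -0.2369, 0.1431]
ee_rot: [[-0.227, 0.974, -0.01], [0.974, 0.227, 0.005], [0.007, -0.009, -1.0]]
wrist_force: [0.1, -0.0, -1.9]
finger_gap: 0.0654
finger_force: 46.1
clock: 22.4
position: [0.4568, -0.2409, 0.1462]
ee_rot: [[-0.228, 0.974, 0.001], [0.974, 0.228, -0.0], [-0.0, 0.001, -1.0]]
wrist_force: [-0.4, 0.0, -2.1]
finger_gap: 0.0651
finger_force: 46.1
shell top [329.01961928 336.15898985] knob [329.26511314 375.23587304]
lin cm [ 0.11 -0.    9.47] rotvec [0.    0.    0.003] yaw now 13.2 j6 0.86 t 22.4
```

View pics/w10.png

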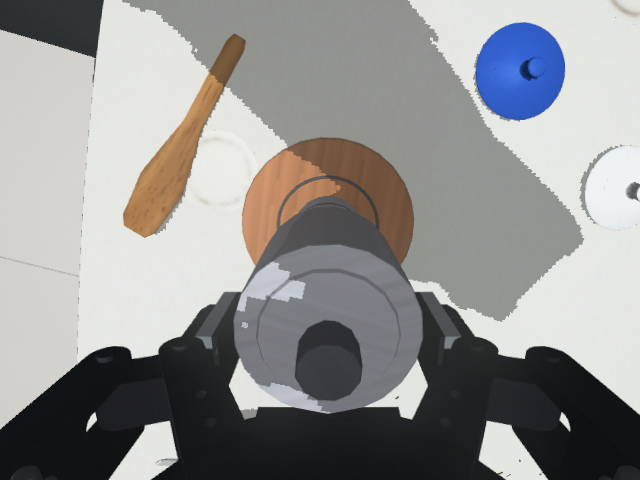

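The shell hangs level, its top at (328,329) and knob at (329,373), about 1–2 mm up the picture from the prediction. I correct that and lower in stages, watching the force.

```bash
python3 -m creep '[{"linear":[-0.15,0,1.5],"rot":[0,0,0]},{"linear":[-0.15,0,3],"rot":[0,0,0]},{"linear":[-0.15,0,4],"rot":[0,0,0]},{"linear":[-0.15,0,4],"rot":[0,0,0]},{"linear":[-0.15,0,4],"rot":[0,0,0]}]'
python3 -m creep '[{"linear":[0,0,0.6],"rot":[0,0,0]},{"linear":[0,0,1.2],"rot":[0,0,0]},{"linear":[0,0,1.2],"rot":[0,0,0]}]'
python3 - <<'E'
from h import *
shot("w11"); go(.4565,-.2398,.0515,13)
E
```

```text
clock: 22.95
position: [0.4562, -0.242, 0.1063]
ee_rot: [[-0.228, 0.974, -0.0], [0.974, 0.228, 0.0], [0.0, -0.0, -1.0]]
wrist_force: [-0.1, -0.4, -2.6]
finger_gap: 0.0652
finger_force: 46.1
clock: 23.25
position: [0.4554, -0.2417, 0.0936]
ee_rot: [[-0.228, 0.974, -0.001], [0.974, 0.228, 0.0], [0.001, -0.001, -1.0]]
wrist_force: [-0.3, -0.2, -1.8]
finger_gap: 0.0652
finger_force: 46.1
lin cm [0.16 0.14 4.24] rotvec [-0.001 -0.     0.003] yaw now 13.2 j6 0.85 t 23.3
```

The rim is already past the canister's top with no extra force, so I continue down.

```bash
python3 -m creep '[{"linear":[0,0.05,0.8],"rot":[0,0,0]},{"linear":[0,0.05,1.6],"rot":[0,0,0]},{"linear":[0,0.05,2.4],"rot":[0,0,0]},{"linear":[0,0.05,2.4],"rot":[0,0,0]}]'
python3 -m creep '[{"linear":[0,0,0.6],"rot":[0,0,0]},{"linear":[0,0,1.2],"rot":[0,0,0]},{"linear":[0,0,1.7],"rot":[0,0,0]},{"linear":[0,0,1.7],"rot":[0,0,0]},{"linear":[0,0,1.7],"rot":[0,0,0]}]'
```

```text
clock: 23.7
position: [0.4552, -0.2412, 0.0687]
ee_rot: [[-0.228, 0.974, -0.002], [0.974, 0.228, 0.001], [0.002, -0.002, -1.0]]
wrist_force: [-0.9, -0.3, -2.2]
finger_gap: 0.0654
finger_force: 46.1
clock: 24.2
position: [0.4563, -0.2418, 0.0532]
ee_rot: [[-0.228, 0.974, -0.0], [0.974, 0.228, 0.0], [0.0, -0.0, -1.0]]
wrist_force: [0.4, -0.5, -0.6]
finger_gap: 0.0657
finger_force: 46.1
```

```bash
python3 -m creep '[{"linear":[0,0,0.15],"rot":[0,0,0]},{"linear":[0,0,0.15],"rot":[0,0,0]},{"linear":[0,0,0.15],"rot":[0,0,0]}]'
python3 -m creep '[{"linear":[0,0,0],"rot":[0,0,0]},{"linear":[0,0,0],"rot":[0,0,0]},{"linear":[0,0,0],"rot":[0,0,0]},{"linear":[0,0,0],"rot":[0,0,0]},{"linear":[0,0,0],"rot":[0,0,0]}]' -1
python3 -m creep '[{"linear":[0,0,-4],"rot":[0,0,0]},{"linear":[0,0,-9],"rot":[0,0,0]},{"linear":[0,0,-14],"rot":[0,0,0]},{"linear":[0,0,-14],"rot":[0,0,0]},{"linear":[0,0,-14],"rot":[0,0,0]}]'
python3 - <<'E'
from h import *
c,im=shot("w12"); print(proj(c,(.4565,-.2398,.1)),proj(c,(.4565,-.2398,.078)))
go(.667,-.157,.19,13)
E
```

```text
clock: 24.5
position: [0.4565, -0.2419, 0.052]
ee_rot: [[-0.228, 0.974, 0.0], [0.974, 0.228, -0.0], [-0.0, 0.0, -1.0]]
wrist_force: [0.1, 0.1, -2.7]
finger_gap: 0.0654
finger_force: 46.1
clock: 25.0
position: [0.4565, -0.2418, 0.0519]
ee_rot: [[-0.228, 0.974, 0.0], [0.974, 0.228, -0.0], [-0.0, 0.0, -1.0]]
wrist_force: [-0.8, 0.1, -0.1]
finger_gap: 0.086
finger_force: 0.0
clock: 25.5
position: [0.4574, -0.2424, 0.1934]
ee_rot: [[-0.228, 0.974, 0.003], [0.974, 0.228, -0.002], [-0.002, 0.003, -1.0]]
wrist_force: [-0.4, -0.1, -0.4]
finger_gap: 0.0857
finger_force: 0.0
[327.69667966 238.48026014] [327.62268839 230.08948047]
lin cm [ 3.45 22.44  0.19] rotvec [0.    0.    0.003] yaw now 13.2 j6 0.85 t 25.6
```

View pics/w12.png

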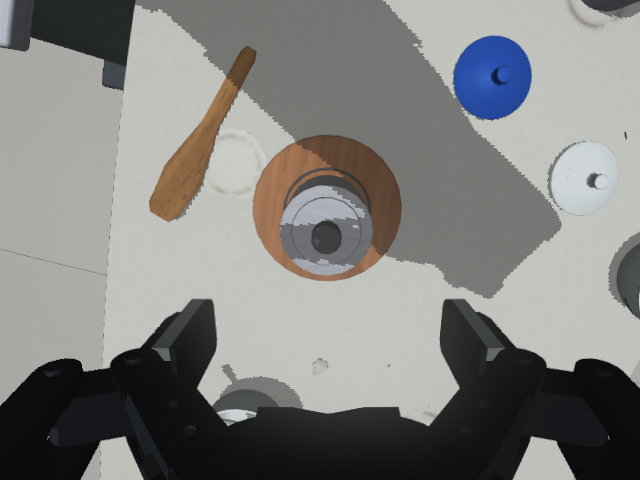

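The shell is closed level over the canister, its knob at (327,237) against the predicted (328,238). Next is the white lid, at (585,178) in this view; the blue one at (492,77) stays.

```bash
python3 -m creep '[{"linear":[0.7,4.5,0],"rot":[0,0,0]},{"linear":[1.4,9.4,0],"rot":[0,0,0]},{"linear":[2.1,14.3,0],"rot":[0,0,0]},{"linear":[2.8,19.2,0],"rot":[0,0,0]},{"linear":[3.4,22.4,0],"rot":[0,0,0]}]' -1
python3 -m creep '[{"linear":[0,0,0],"rot":[0,0,0]},{"linear":[0,0,0],"rot":[0,0,0]},{"linear":[0,0,0],"rot":[0,0,0]}]'
python3 - <<'E'
from h import *
c,im=shot("w13")
p=proj(c,(.667,-.157,.031));print(p)
x,y=p.astype(int)
cv2.imwrite("pics/w13c.png",cv2.resize(im[y-75:y+75,x-100:x+100,::-1],None,fx=3,fy=3)); print("crop0",x-100,y-75)
E
```

```text
clock: 26.05
position: [0.6682, -0.1558, 0.1887]
ee_rot: [[-0.229, 0.973, -0.003], [0.973, 0.229, 0.001], [0.002, -0.003, -1.0]]
wrist_force: [0.6, -0.3, -0.1]
finger_gap: 0.0852
finger_force: 0.0
clock: 26.35
position: [0.6651, -0.1579, 0.1904]
ee_rot: [[-0.227, 0.974, -0.003], [0.974, 0.227, 0.0], [0.001, -0.003, -1.0]]
wrist_force: [-0.3, -0.7, 0.4]
finger_gap: 0.0857
finger_force: 0.0
[331.5834162  220.19399184]
crop0 231 145
```

View pics/w13c.png

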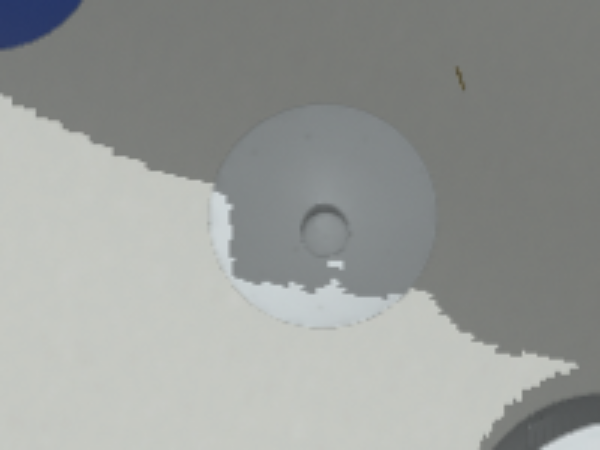

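```bash
python3 - <<'E'
from h import *
c=np.load("pics/w13.npy",allow_pickle=True).item()
a,b=ray(c,339.3,222.3,.031),ray(c,338.3,217,.009);print(a,b)
go(*((a+b)/2)[:2],.016,13)
E
```

```text
[ 0.67347611 -0.15727313  0.031     ] [ 0.67326181 -0.15760984  0.009     ]
lin cm [-0.13  0.85 17.5 ] rotvec [-0.002 -0.001  0.002] yaw now 13.1 j6 1.11 t 26.4
```

The white lid's knob is at (339,222), giving (0.673, -0.157).

```bash
python3 -m creep '[{"linear":[-0.1,0.8,5],"rot":[0,0,0]},{"linear":[-0.1,0.8,10],"rot":[0,0,0]},{"linear":[-0.1,0.8,14],"rot":[0,0,0]},{"linear":[-0.1,0.8,16.5],"rot":[0,0,0]},{"linear":[-0.1,0.8,17.4],"rot":[0,0,0]}]' -1
python3 -m creep '[{"linear":[0,0,0],"rot":[0,0,0]},{"linear":[0,0,0],"rot":[0,0,0]},{"linear":[0,0,0],"rot":[0,0,0]}]'
python3 - <<'E'
from h import *
go(.6734,-.1574,.016,13)
E
```

```text
clock: 26.9
position: [0.6711, -0.157, 0.0146]
ee_rot: [[-0.227, 0.974, -0.006], [0.974, 0.227, 0.001], [0.002, -0.005, -1.0]]
wrist_force: [-0.4, -0.1, -0.9]
finger_gap: 0.0853
finger_force: 0.0
clock: 27.2
position: [0.6763, -0.1574, 0.0203]
ee_rot: [[-0.228, 0.974, 0.004], [0.974, 0.228, -0.001], [-0.002, 0.003, -1.0]]
wrist_force: [-0.3, 0.1, 0.3]
finger_gap: 0.0856
finger_force: 0.0
lin cm [ 0.07 -0.29  0.43] rotvec [0.003 0.002 0.003] yaw now 13.2 j6 1.11 t 27.2
```

```bash
python3 -m creep '[{"linear":[0.1,-0.25,0.35],"rot":[0,0,0]},{"linear":[0.1,-0.25,0.35],"rot":[0,0,0]},{"linear":[0.1,-0.25,0.35],"rot":[0,0,0]}]'
python3 -m creep '[{"linear":[0,0,0],"rot":[0,0,0]},{"linear":[0,0,0],"rot":[0,0,0]},{"linear":[0,0,0],"rot":[0,0,0]},{"linear":[0,0,0],"rot":[0,0,0]},{"linear":[0,0,0],"rot":[0,0,0]}]' 1 30
python3 -m creep '[{"linear":[0,0,0],"rot":[0,0,0]},{"linear":[0,0,0],"rot":[0,0,0]},{"linear":[0,0,0],"rot":[0,0,0]},{"linear":[0,0,0],"rot":[0,0,0]},{"linear":[0,0,0],"rot":[0,0,0]}]'
python3 -m creep '[{"linear":[0,0,-2],"rot":[0,0,0]},{"linear":[0,0,-6],"rot":[0,0,0]},{"linear":[0,0,-11],"rot":[0,0,0]},{"linear":[0,0,-14],"rot":[0,0,0]},{"linear":[0,0,-14],"rot":[0,0,0]}]'
python3 - <<'E'
from h import *
go(.4485,.2978,.15,13)
E
```

```text
clock: 27.5
position: [0.6721, -0.1563, 0.0146]
ee_rot: [[-0.228, 0.974, 0.0], [0.974, 0.228, -0.0], [-0.0, 0.0, -1.0]]
wrist_force: [-0.9, 0.5, 0.3]
finger_gap: 0.0854
finger_force: 0.0
clock: 28.0
position: [0.6721, -0.1564, 0.0142]
ee_rot: [[-0.228, 0.974, -0.0], [0.974, 0.228, 0.0], [0.0, -0.0, -1.0]]
wrist_force: [0.7, 0.8, 1.8]
finger_gap: 0.0125
finger_force: 4.8
clock: 28.5
position: [0.6722, -0.1564, 0.0144]
ee_rot: [[-0.228, 0.974, 0.0], [0.974, 0.228, -0.0], [-0.0, 0.0, -1.0]]
wrist_force: [0.6, -0.5, 0.5]
finger_gap: 0.0114
finger_force: 29.3
clock: 29.0
position: [0.6754, -0.1572, 0.1604]
ee_rot: [[-0.228, 0.974, 0.009], [0.974, 0.228, -0.002], [-0.004, 0.008, -1.0]]
wrist_force: [0.8, -0.0, -0.9]
finger_gap: 0.011
finger_force: 29.3
lin cm [ 49.47 -11.73   0.74] rotvec [0.008 0.004 0.003] yaw now 13.2 j6 1.11 t 29.0
```

```bash
python3 -m creep '[{"linear":[3,-0.7,0],"rot":[0,0,0]},{"linear":[7.5,-1.8,0],"rot":[0,0,0]},{"linear":[12,-2.8,0],"rot":[0,0,0]},{"linear":[16.5,-3.9,0],"rot":[0,0,0]},{"linear":[21,-5,0],"rot":[0,0,0]}]'
python3 -m creep '[{"linear":[4.5,-1.1,0],"rot":[0,0,0]},{"linear":[9,-2.1,0],"rot":[0,0,0]},{"linear":[13.5,-3.2,0],"rot":[0,0,0]},{"linear":[18,-4.3,0],"rot":[0,0,0]},{"linear":[22,-5.2,0],"rot":[0,0,0]}]'
python3 -m creep '[{"linear":[3.5,-0.8,0],"rot":[0,0,0]},{"linear":[6.5,-1.5,0],"rot":[0,0,0]},{"linear":[6.5,-1.5,0],"rot":[0,0,0]},{"linear":[6.5,-1.5,0],"rot":[0,0,0]},{"linear":[6.5,-1.5,0],"rot":[0,0,0]}]'
python3 - <<'E'
from h import *
go(.4485,.2978,.15,13)
E
```

```text
clock: 29.5
position: [0.5737, 0.038, 0.153]
ee_rot: [[-0.228, 0.974, -0.002], [0.974, 0.228, 0.0], [0.0, -0.002, -1.0]]
wrist_force: [0.3, 1.6, -0.7]
finger_gap: 0.0112
finger_force: 29.3
clock: 30.0
position: [0.4727, 0.2404, 0.1532]
ee_rot: [[-0.228, 0.974, -0.002], [0.974, 0.228, -0.001], [-0.0, -0.002, -1.0]]
wrist_force: [0.6, 0.2, -0.3]
finger_gap: 0.0115
finger_force: 29.3
clock: 30.5
position: [0.4452, 0.298, 0.1536]
ee_rot: [[-0.227, 0.974, -0.001], [0.974, 0.227, -0.001], [-0.001, -0.001, -1.0]]
wrist_force: [-0.3, -0.4, -0.2]
finger_gap: 0.0112
finger_force: 29.3
lin cm [-0.09  0.32  0.36] rotvec [-0.001  0.001  0.002] yaw now 13.1 j6 1.93 t 30.5
```

```bash
python3 -m creep '[{"linear":[0,0.3,2],"rot":[0,0,0]},{"linear":[0,0.3,4],"rot":[0,0,0]},{"linear":[0,0.3,5.2],"rot":[0,0,0]},{"linear":[0,0.3,5.2],"rot":[0,0,0]},{"linear":[0,0.3,5.2],"rot":[0,0,0]}]'
python3 -m creep '[{"linear":[0,0,0],"rot":[0,0,0]},{"linear":[0,0,0],"rot":[0,0,0]}]'
python3 - <<'E'
from h import *
go(.4485,.2978,.081,13)
c,im=shot("w14")
T=observe()["position"]
y,x=200,210
cv2.imwrite("pics/w14c.png",cv2.resize(im[180:420,200:460,::-1],None,fx=2.3,fy=2.3))
print("cup c",proj(c,(.4484,.2978,.072)),"left/right rim",proj(c,(.4182,.2908,.072)),proj(c,(.4786,.3048,.072)))
E
```

```text
clock: 31.0
position: [0.4485, 0.2991, 0.1025]
ee_rot: [[-0.227, 0.974, -0.0], [0.974, 0.227, -0.0], [-0.0, -0.0, -1.0]]
wrist_force: [0.1, -0.0, -0.6]
finger_gap: 0.0111
finger_force: 29.3
clock: 31.2
position: [0.4489, 0.2999, 0.1033]
ee_rot: [[-0.228, 0.974, 0.001], [0.974, 0.228, 0.001], [0.001, 0.002, -1.0]]
wrist_force: [0.4, -0.4, -0.4]
finger_gap: 0.011
finger_force: 29.3
lin cm [-0.2  -0.09  2.23] rotvec [ 0.002 -0.001  0.003] yaw now 13.2 j6 1.93 t 31.2
cup c [326.68023647 281.78016115] left/right rim [263.03236015 281.60532837] [390.30082585 281.75895926]
```

View pics/w14c.png

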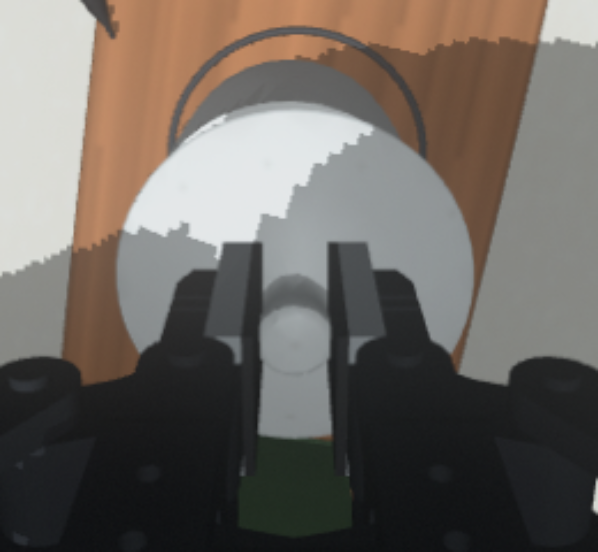

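```bash
python3 - <<'E'
from h import *
c=np.load("pics/w14.npy",allow_pickle=True).item()
R=np.array(observe()["ee_rot"])
a=ray(c,328.5,298.7,.098); k=ray(c,200+296/2.3,180+340/2.3,.120); print(a,k)
for p in(a,k): print("shift tool cm",(R.T@(np.array([.4484,.2978,p[2]])-p))[:2]*100)
E
```

```text
[0.448555  0.3006435 0.098    ] [0.4489443  0.29898111 0.12      ]
shift tool cm [-0.27333074 -0.07990761]
shift tool cm [-0.10259444 -0.07991952]
```

```bash
python3 -m creep '[{"linear":[-0.18,-0.06,0.3],"rot":[0,0,0]},{"linear":[-0.18,-0.06,0.8],"rot":[0,0,0]},{"linear":[-0.18,-0.06,1.2],"rot":[0,0,0]},{"linear":[-0.18,-0.06,1.6],"rot":[0,0,0]},{"linear":[-0.18,-0.06,1.6],"rot":[0,0,0]}]'
python3 -m creep '[{"linear":[0,0,0.3],"rot":[0,0,0]},{"linear":[0,0,0.5],"rot":[0,0,0]},{"linear":[0,0,0.5],"rot":[0,0,0]},{"linear":[0,0,0.5],"rot":[0,0,0]}]'
```

```text
clock: 31.75
position: [0.4475, 0.2974, 0.0854]
ee_rot: [[-0.228, 0.974, -0.001], [0.974, 0.228, -0.001], [-0.001, -0.001, -1.0]]
wrist_force: [0.9, -0.1, -0.5]
finger_gap: 0.0118
finger_force: 29.3
clock: 32.15
position: [0.4481, 0.2977, 0.0813]
ee_rot: [[-0.228, 0.974, 0.0], [0.974, 0.228, 0.0], [0.0, 0.0, -1.0]]
wrist_force: [-0.1, -0.6, -0.0]
finger_gap: 0.0114
finger_force: 29.3
```

```bash
python3 -m creep '[{"linear":[0,0,0.1],"rot":[0,0,0]},{"linear":[0,0,0.1],"rot":[0,0,0]}]'
python3 -m creep '[{"linear":[0,0,0],"rot":[0,0,0]},{"linear":[0,0,0],"rot":[0,0,0]},{"linear":[0,0,0],"rot":[0,0,0]},{"linear":[0,0,0],"rot":[0,0,0]},{"linear":[0,0,0],"rot":[0,0,0]}]' -1
python3 -m creep '[{"linear":[0,0,-4],"rot":[0,0,0]},{"linear":[0,0,-9],"rot":[0,0,0]},{"linear":[0,0,-12],"rot":[0,0,0]},{"linear":[0,0,-12],"rot":[0,0,0]},{"linear":[0,0,-12],"rot":[0,0,0]}]'
python3 -m creep '[{"linear":[4,0,0],"rot":[0,0,0]},{"linear":[4,0,0],"rot":[0,0,0]},{"linear":[4,0,0],"rot":[0,0,0]}]'
python3 - <<'E'
from h import *
c,im=shot("w15"); print("knob",proj(c,(.4484,.2978,.097)),"flange",proj(c,(.4484,.2978,.075)))
t=camera("top"); s=camera("scene")
a=im[60:360,140:540,::-1]; b=cv2.resize(t[130:330,140:480,::-1],(400,235)); d=s[140:420,180:480,::-1]; d=cv2.resize(d,(321,300))
cv2.imwrite("pics/fin.png",np.vstack([np.hstack([a,cv2.copyMakeBorder(d,0,0,0,79,0)]),np.hstack([b,b*0])]))
print(observe()["wrist_force"])
E
```

```text
clock: 32.35
position: [0.4481, 0.2977, 0.0803]
ee_rot: [[-0.228, 0.974, 0.0], [0.974, 0.228, 0.0], [0.0, 0.0, -1.0]]
wrist_force: [-0.6, 0.1, -0.7]
finger_gap: 0.0111
finger_force: 29.3
clock: 32.85
position: [0.4481, 0.2977, 0.0803]
ee_rot: [[-0.228, 0.974, 0.0], [0.974, 0.228, 0.0], [0.0, 0.0, -1.0]]
wrist_force: [0.4, -0.7, -0.2]
finger_gap: 0.0824
finger_force: 0.0
clock: 33.35
position: [0.4485, 0.298, 0.2008]
ee_rot: [[-0.228, 0.974, 0.001], [0.974, 0.228, 0.001], [0.001, 0.002, -1.0]]
wrist_force: [0.0, 0.5, 0.1]
finger_gap: 0.0857
finger_force: 0.0
clock: 33.65
position: [0.4378, 0.3364, 0.1984]
ee_rot: [[-0.229, 0.973, -0.002], [0.973, 0.229, -0.002], [-0.002, -0.003, -1.0]]
wrist_force: [-0.2, -0.1, 0.2]
finger_gap: 0.0851
finger_force: 0.0
knob [331.07721688 295.15161684] flange [330.92115671 283.16637164]
[0.22745689 0.06820278 0.29460632]
```

View pics/fin.png

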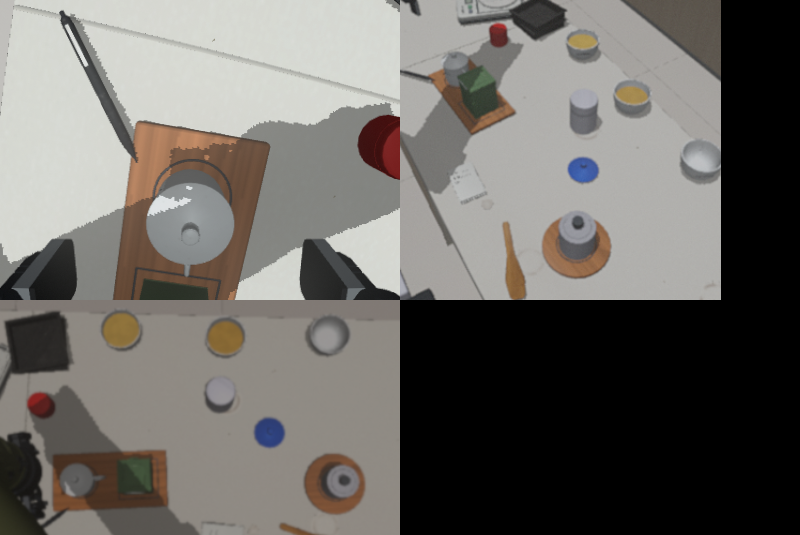

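The lid is seated level, its flange at (330,283) and knob at (331,296), both within a pixel of the prediction. The caddy and shell stand upright and the wide canister has not moved. I hand in.

```bash
python3 -c "
from bench import *
print(job_done())"
```

```text
the job is handed in; nothing more can be done
None
```

Both tea kits are made up and the job was handed in at about 34 s of the 144 s allowed; the last camera views matched the targets to about 2 mm, but no verdict came back.

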